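# Set the tilting blade guard and park the window scraper in it

## Robot

A 7-joint arm with a two-finger parallel gripper is mounted at the origin on the work surface. World frame = base frame: x ahead of the robot, y to its left, z up, the work surface at z = 0. Lengths are in m, angles in rad, forces in N, time in s.
With the tool pointing down it reaches from about 0.4 to 0.85 m from the base axis. Payload 10.4 kg.
Tool frame: the origin (TCP) lies midway between the tips of the shut fingers; the grasp point (between the pads) lies grip_point_offset behind it (grip_point_offset is the distance from the TCP to the grasp point, in m); z points along the fingers, y is the line along which they close (so a half turn about z gives the same grasp; the last joint's range is limited). The gripper opens to 87 mm and grips with 3 to 60 N. Pads are 19 mm wide; open, the fingers measure 117 mm over their backs; the gripper's body (75 mm by 190 mm) begins 51 mm behind the grasp point.
Start: joints at [-1.364, 0.332, -0.065, 1.46, 0.022, 1.35, -0.088], TCP at [0.142, 0.609, 0.223] pointing down, gripper open.
Joint ranges: [-2.6, 2.6], [-0.5, 2.12], [-1.47, 1.34], [0.16, 2.42], [-1.27, 4.41], [0.06, 2.06], [-2.6, 2.6]. Speed limits (rad/s): [2.22, 2.22, 2.79, 2.79, 3.14, 3.14, 3.14].

## Interface

Orientations are given as a rotation vector (axis times angle).
In Python, from cell import sense, read_camera, camera_model, finish_job, grip_point_offset gives the robot as it stands.
- The arm moves only by the tool apply_moves, never from a script. Its argument "motion" is a list of rows, each a list of 4 numbers: the shift along the world's x, y, z in units of 0.3 m (1.0 is 0.3 m), then the turn about the world's z in units of 120 degrees (1.0 is 120 degrees). A call has 1 to 10 rows; each row is the pose to reach, as a shift and turn from the pose commanded when the call began; what a row does not reach only later rows make up. A row lasts 1/10 s, in which the tool goes at most 50 mm and 8.59 degrees, less where a joint would pass 70% of its speed; a pose out of reach is approached as far as the arm can. A call with a number of a shift or a turn outside -1 to 1 is refused whole. A call with a gripper value outside its range is refused whole. "fingers" is the closure, from -1 (fully open) to 1 (shut), set as the call begins (left out, the last holds). The fingers move at their own pace and stop on an object; the grip force is fixed at half the most. Time passes only in rows, so rows that repeat a pose let the fingers close. It gives the time, the measured TCP pose, the force, the opening and the grip force at its end, in the units of the state.
- sense(): the state, without advancing time (a new reading comes with each control period).
- read_camera(name): name is "side" or "top"; returns the picture (384x512x3 uint8, red, green, blue); there is no depth.
- camera_model(name): a dict with "camera_matrix" (3x3 intrinsics, pixels), "k1" (the pictures are not rectified: a ray, as slopes to the right and down, at radius r is drawn at 1 + k1 r^2 times it, then the intrinsics apply), "R" (3x3) and "t" (3): a world point X has camera coordinates R X + t. Camera axes: x right, y down, z forward; pixel columns grow to the right and rows downward; lengths in m; the calibration is good to about 2 mm. A picture is of the moment at which its call begins. camera_model takes no time and is no camera call.
- finish_job(): hands the job in; it is judged then, once.
The state is a dict: "time_s": time; "q": joint angles; "joint_vel": joint speeds; "joint_efforts": joint torques, N m; "ee_pos": TCP position; "tcp_rot": TCP orientation; "ft_force": force on the tool from outside, world axes, zero at the start; "torque": the same for the moment, N m; "finger_gap": finger opening in m; "gripper_force": force on a finger pad.
Only numpy, scipy, OpenCV 4.12 (cv2) and the standard library are available. Lean on these libraries where they do the work, as an engineer would, in place of code of your own. Each camera call takes 0.05 s, during which the arm holds its last target. There are 200 camera calls.

## Task

First set the slotted blade guard, which turns and tilts by its bar handle, so that its slot's mouth faces squarely to the marked front edge of its base plate and looks 30 degrees up, and let go. Then draw the window scraper, of which only the blade sticks out, right out from under the low riser, lay it down flat in the open, let go, and with a new grasp slide its blade into the slot fully home, leaving it there with the guard still at that setting. Leave the other things where they are.

Things in the scene. Friction and masses are not known exactly. Their poses are not given: they have to be found in the camera images.
- guard: Blade guard, fixed: dark steel base plate 160 (x) x 140 (y) x 12 mm, on it a turntable (104 mm across, top at 42 mm) with two cheeks, between which a grey slot block tilts. Origin: centre of the plate's underside, on the swivel axis. Its -x side is the front, with a white line; z up. The tilt axis is level, along the turntable's y, crossing the swivel axis 98 mm above the origin.
- guard_swivel (a joint): Turn of the turntable and slot block about the vertical, rad, positive anticlockwise seen from above; at 0 the mouth faces the plate's front (-x of guard) and the white line on the turntable continues that on the plate. Stiff: stays where it is left. Range -1.6 to 1.6.
- guard_tilt (a joint): Tilt of the slot block, rad: 0 slot level, positive when the mouth looks up, so 30 degrees up is 0.524. Stiff: stays where it is left. Range -0.6 to 1.2.
- guard_bar (a point): Middle of the bar handle: round steel bar 12 mm thick, 60 mm long (52 mm free between its two uprights), parallel to the tilt axis and 65 mm from it, straight above it at tilt 0; as the mouth goes up the bar goes back, away from the mouth's side. Axes of the slot block: x into the slot from mouth to end, y along the bar, z from slot to bar.
- guard_end (a point): Middle of the slot's closed end, 20 mm beyond the tilt axis; axes as guard_bar. The slot is 54.5 mm wide (y), 8.5 mm high (z) and 55 mm deep.
- guard_mouth (a point): Middle of the slot's mouth, 55 mm before guard_end (35 mm before the tilt axis); flared lips reach a further 15 mm outward.
- riser: Low wooden riser, fixed: board 280 (x) x 220 (y) x 12 mm on four thin legs at its corners, underside 45 mm and top 57 mm over the shelf, jar and tin on its far half. Origin: at shelf level under its centre. Its -y edge (110 mm from the origin) is the one the scraper sticks out of.
- scraper: Window scraper, loose, 185 mm long, 140 g, lying flat, at the start with its handle under the riser and only the blade out. Origin: under the middle of the handle at shelf level; x points to the blade, z up. Black handle 26 mm wide, 24 mm high, x = -55 to 55 mm; steel blade 50 mm wide, 5 mm thick, x = 55 to 130 mm, its mid-plane 14 mm above the underside.
- scraper_tip (a point): Middle of the blade's front edge, 130 mm ahead of and 14 mm above the scraper's origin; axes as the scraper.
- scraper_grip (a point): Centre of the scraper's handle, 12 mm above the origin.
- bottle: Bystander: empty swing-top glass bottle, 80 mm across, 256 mm tall, standing. Origin under its middle.
- brush: Bystander: wooden brush block 45 x 140 x 50 mm high. Origin under its middle.
- squeegee: Bystander: white plastic squeegee lying flat, head 200 mm wide (y), handle 120 mm to -x. Origin under the handle's middle.
- dustpan: Bystander: steel dustpan 200 x 200 x 45 mm with a 120 mm handle to -x, handle up to 65 mm high. Origin under the pan's middle.
- clip: Bystander: green plastic bucket clip, U-shaped, 75 mm long (y), 20 mm wide, 40 mm high. Origin under its middle.
- tin: Bystander: flat round tin 68 mm across, 30 mm high. Origin under its middle.
There are look-alikes about, which are no part of the job. What is shaped like the guard but blue or pink is not meant.

How it is judged:
By the outcome, as a careful person would: the job done as asked, in the order asked, and still so for the second after the job is handed in, with the robot touching nothing.
It also fails if it takes over 64 s, if anything falls off the work surface, if the arm or the gripper's body presses on something with over 40 N, if the wrist force passes 120 N, or if a joint passes its speed limit or range.

## Working session

There is one attempt and no reset: what is moved stays moved. The work goes in short steps, Python scripts to look and compute and a tool call to move; the robot and the scene stay as the last step left them, time stands still between calls to the robot, and variables do not carry over. Pictures are saved under pics/ and viewed, at most 11 in all, crops included, and the job is handed in when it is done.

Besides the shell and the picture viewer there is one more tool, called after ">>>" as a command line: name --pt "numbers of a row" for each row, then --argument value for the rest. apply_moves: Moves the arm, as the interface text tells. Shifts and turns lie within -1 to 1; 1 stands for 0.3 m of shift or 120 degrees of turn. Its arguments: {"type":"object","properties":{"motion":{"type":"array"},"fingers":{"type":"number"}},"required":["motion"]}

```bash
ls; mkdir -p pics
cat > h.py <<'E'
import numpy as np,cv2
from cell import *
def cam(n):
    m=camera_model(n);return np.array(m["camera_matrix"]),m["k1"],np.array(m["R"]),np.array(m["t"])
def ray(n,u,v):
    K,k,R,t=cam(n)
    p=cv2.undistortPoints(np.array([[[u,v]]],float),K,np.array([k,0,0,0.]))[0,0]
    d=R.T@np.array([p[0],p[1],1]);return -R.T@t,d/np.linalg.norm(d)
def onz(n,u,v,z):
    c,d=ray(n,u,v);return c+d*(z-c[2])/d[2]
def tri(a,b):
    (c1,d1),(c2,d2)=ray("side",*a),ray("top",*b)
    s=np.linalg.lstsq(np.c_[d1,-d2],c2-c1,rcond=None)[0]
    p,q=c1+s[0]*d1,c2+s[1]*d2;return (p+q)/2,np.linalg.norm(p-q)
def proj(n,X):
    K,k,R,t=cam(n)
    return cv2.projectPoints(np.array(X,float).reshape(-1,1,3),cv2.Rodrigues(R)[0],t,K,np.array([k,0,0,0.]))[0][:,0]
def snap(n):
    im=read_camera(n)[:,:,::-1].copy();return im
E
python3 - <<'E'
from h import *
for n in("side","top"):
    im=snap(n);cv2.imwrite(f"pics/{n}0.png",im);K,k,R,t=cam(n);print(n,(-R.T@t).round(3),R[2].round(2),K[0,0],k)
print(grip_point_offset,sense())
E
```

```text
pics
side [0.476 0.938 1.169] [ 0.02 -0.69 -0.72] 461.47805442124024 -0.12516940176300417
top [ 0.313 -0.072  1.14 ] [ 0.18  0.01 -0.98] 349.10253664651475 -0.0012358970074609844
0.0187 {'time_s': 0.1, 'q': array([-1.36358766,  0.33280438, -0.06469277,  1.46083161,  0.02159509,
        1.34991184, -0.08849509]), 'joint_vel': array([ 0.00138917,  0.00019884,  0.00054696, -0.00216778,  0.00101621,
        0.00131251,  0.00081148]), 'joint_efforts': array([ 1.62218388e-03, -6.24536276e+01,  2.48107722e-02, -3.90716958e+01,
       -6.13952335e-02,  3.66291020e-02,  4.71126907e-05]), 'ee_pos': array([0.1422979 , 0.60823654, 0.22184845]), 'tcp_rot': array([-3.60153895e-01, -3.12078857e+00,  1.97410100e-03]), 'ft_force': array([-2.26267070e-01, -1.14894509e-02, -1.90529432e-04]), 'torque': array([ 0.0137118 ,  0.00883994, -0.04041678]), 'gripper_force': 0.0, 'finger_gap': 0.08690985929852418}
```

View pics/side0.png

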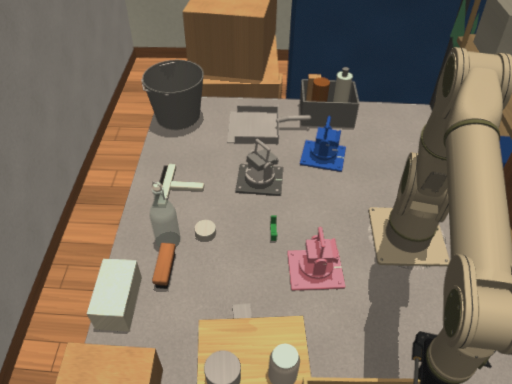

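View pics/top0.png

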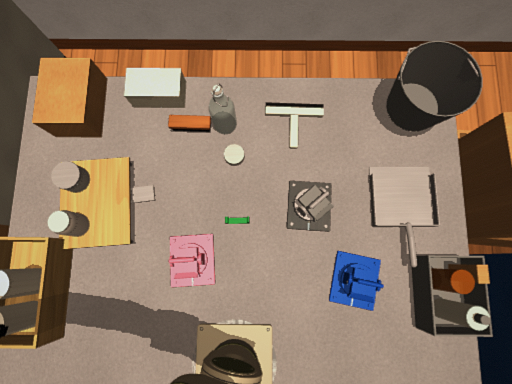

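Side view: grey guard near (262,172), riser at (252,350) with the blade at (243,311). Top view: guard (311,205), riser (95,203), blade (144,194). Next, enlarged crops.

Run:
```python
from h import *
s=cv2.imread("pics/side0.png");t=cv2.imread("pics/top0.png")
f=lambda im,x,y,w,h:cv2.resize(im[y:y+h,x:x+w],(400,300),interpolation=cv2.INTER_CUBIC)
a=np.vstack([np.hstack([f(s,228,134,72,54+6)[:,:],f(t,275,175,72,60)]),np.hstack([f(s,190,295,128,89),f(t,50,150,120,100)])])
cv2.imwrite("pics/c0.png",a)
```

```text
(no output)
```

View pics/c0.png

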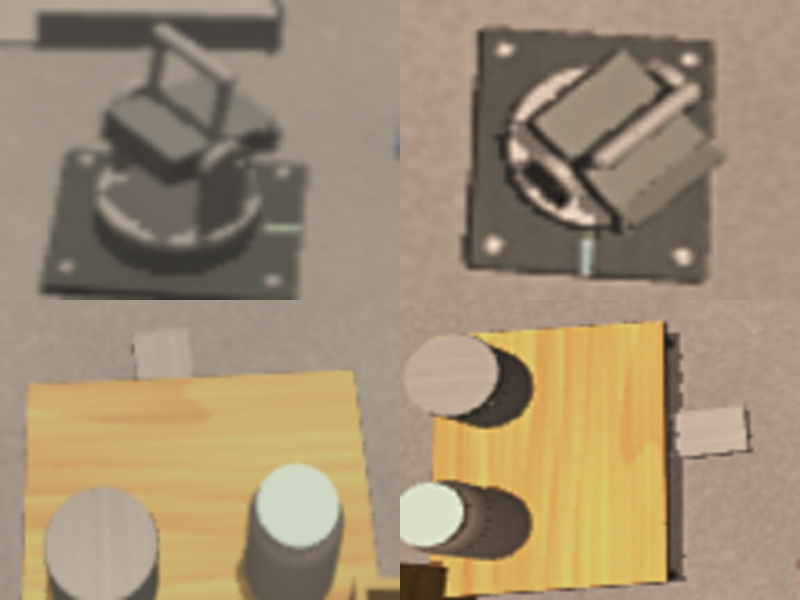

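Crops: the plate's white front line is at bottom in top view (crop (586,255)), towards the robot. The bar runs from (690,95) to (600,160), the lips are at lower right, and the blade is at (712,432) in the riser crop. Now I'll measure.

```bash
cat >> h.py <<'E'
gs=lambda x,y:(228+(x+.5)/5.556-.5,134+(y+.5)/5-.5)
gt=lambda x,y:(275+(x-400+.5)/5.556-.5,175+(y+.5)/5-.5)
rs=lambda x,y:(190+(x+.5)/3.125-.5,295+(y-300+.5)/3.371-.5)
rt=lambda x,y:(50+(x-400+.5)/3.333-.5,150+(y-300+.5)/3-.5)
E
python3 - <<'E'
from h import *
np.set_printoptions(precision=4,suppress=True)
print("plate top"); P=[onz("top",*gt(*p),.012) for p in((481,30),(712,42),(705,282),(469,268))]
for p in P:print(p)
c=np.mean(P,0);print("c",c,[np.degrees(np.arctan2(*(b-a)[1::-1])) for a,b in((P[2],P[1]),(P[3],P[0]),(P[1],P[0]),(P[2],P[3]))])
Q=[onz("side",*gs(*p),.012) for p in((68,150),(308,165),(297,297),(42,291))]
for p in Q:print("side plate",p)
print("line",onz("top",*gt(586,235),.012),onz("top",*gt(586,275),.012))
a=tri(gs(160,32),gt(603,158));b=tri(gs(226,78),gt(691,93));print("bar same",a,b)
a=tri(gs(160,32),gt(691,93));b=tri(gs(226,78),gt(603,158));print("bar",a,b)
print("riser");[print(onz("top",*rt(*p),.057)) for p in((665,322),(668,581))]
[print(" s",onz("side",*rs(*p),.057)) for p in((28,384),(352,371))]
print("blade")
for st in((745,405),(750,447),(680,456),(677,412)):print(onz("top",*rt(*st),.0165))
for st in((135,333),(189,330),(191,375),(137,377)):print(" s",onz("side",*rs(*st),.0165))
print(tri(rs(135,333),rt(750,447)),tri(rs(189,330),rt(745,405)),tri(rs(135,333),rt(745,405)),tri(rs(189,330),rt(750,447)))
E
```

```text
plate top
[ 0.569  -0.1687  0.012 ]
[ 0.5621 -0.3059  0.012 ]
[ 0.4039 -0.2975  0.012 ]
[ 0.4116 -0.1608  0.012 ]
c [ 0.4867 -0.2332  0.012 ] [np.float64(-3.050243151598376), np.float64(-2.900512866575218), np.float64(87.10874699135151), np.float64(86.76436852262891)]
side plate [ 0.5619 -0.3091  0.012 ]
side plate [ 0.4028 -0.3005  0.012 ]
side plate [ 0.4107 -0.1664  0.012 ]
side plate [ 0.5698 -0.1649  0.012 ]
line [ 0.4336 -0.229   0.012 ] [ 0.4077 -0.2286  0.012 ]
bar same (array([ 0.4784, -0.2151,  0.1999]), np.float64(0.04525255898379396)) (array([ 0.4817, -0.2628,  0.1357]), np.float64(0.04520426373700789))
bar (array([ 0.5001, -0.2629,  0.1654]), np.float64(0.0029564029595344535)) (array([ 0.4607, -0.2168,  0.1666]), np.float64(2.976952664542937e-05))
riser
[0.6324 0.3503 0.057 ]
[0.3565 0.3266 0.057 ]
 s [0.6335 0.3514 0.057 ]
 s [0.3575 0.3281 0.057 ]
blade
[0.5504 0.2797 0.0165]
[0.5037 0.2718 0.0165]
[0.4931 0.3399 0.0165]
[0.542  0.3465 0.0165]
 s [0.548  0.2781 0.0165]
 s [0.4995 0.2731 0.0165]
 s [0.496  0.315  0.0165]
 s [0.5436 0.319  0.0165]
(array([0.5276, 0.2743, 0.0026]), np.float64(0.04291255492776946)) (array([0.5224, 0.2775, 0.0361]), np.float64(0.04792615211762539)) (array([0.5489, 0.2791, 0.0187]), np.float64(0.0020528032019531805)) (array([0.5016, 0.2722, 0.0159]), np.float64(0.004299267269805142))
```

>>> apply_moves --pt "1 -1 0.2 -0.3" --pt "1 -1 0.2 -0.3" --pt "1 -1 0.2 -0.3" --pt "1 -1 0.2 -0.3" --pt "1 -1 0.2 -0.3" --pt "1 -1 0.2 -0.3" --pt "1 -1 0.2 -0.3" --pt "1 -1 0.2 -0.3" --pt "1 -1 0.2 -0.3" --pt "1 -1 0.2 -0.3"

```text
time_s: 1.1
ee_pos: [0.4457, 0.3044, 0.2831]
tcp_rot: [1.317, 2.85, 0.0]
ft_force: [-0.7, -0.2, -1.0]
finger_gap: 0.0869
gripper_force: 0.0
```

>>> apply_moves --pt "0.12 -1 0 0" --pt "0.12 -1 0 0" --pt "0.12 -1 0 0" --pt "0.12 -1 0 0" --pt "0.12 -1 0 0" --pt "0.12 -1 0 0" --pt "0.12 -1 0 0"

```text
time_s: 1.8
ee_pos: [0.4784, 0.0024, 0.2828]
tcp_rot: [1.319, 2.85, -0.0]
ft_force: [-0.9, -0.8, 0.6]
finger_gap: 0.0871
gripper_force: 0.0
```

>>> apply_moves --pt "0 -0.82 0 0" --pt "0 -0.82 0 0" --pt "0 -0.82 0 0" --pt "0 -0.82 0 0" --pt "0 -0.82 0 0" --pt "0 -0.82 0 0" --pt "0 -0.82 0 0" --pt "0 -0.82 -0.2 0" --pt "0 -0.82 -0.2 0" --pt "0 -0.82 -0.2 0" --fingers -0.15

```text
time_s: 2.8
ee_pos: [0.4779, -0.2353, 0.2215]
tcp_rot: [-1.302, -2.855, 0.0]
ft_force: [0.5, 0.0, -0.0]
finger_gap: 0.05
gripper_force: 0.0
```

Run:
```python
from h import *
from scipy.spatial.transform import Rotation as R
s=sense();print(s["ee_pos"],s["finger_gap"]);r=R.from_rotvec(s["tcp_rot"]).as_matrix();print(np.degrees(np.arctan2(r[1,1],r[0,1])))
```

```text
[ 0.47788501 -0.23534302  0.22145577] 0.04998024643333273
40.96715495532041
```

>>> apply_moves --pt "0.007 -0.017 -0.07 0" --pt "0.007 -0.017 -0.13 0" --pt "0.007 -0.017 -0.2 0" --pt "0.007 -0.017 -0.243 0" --pt "0.007 -0.017 -0.243 0"

```text
time_s: 3.3
ee_pos: [0.4805, -0.2417, 0.1494]
tcp_rot: [-1.305, -2.856, 0.0]
ft_force: [0.6, 0.2, 0.5]
finger_gap: 0.05
gripper_force: 0.0
```

>>> apply_moves --pt "0 0 0 0" --pt "0 0 0 0" --pt "0 0 0 0" --pt "0 0 0 0" --pt "0 0 0 0" --pt "0 0 0 0" --fingers 1

```text
time_s: 3.9
ee_pos: [0.4809, -0.2422, 0.1498]
tcp_rot: [1.306, 2.856, 0.001]
ft_force: [-0.4, -1.0, 0.2]
finger_gap: 0.0108
gripper_force: 30.0
```

>>> apply_moves --pt "0.012 0.012 0.001 -0.046" --pt "0.025 0.023 0.002 -0.092" --pt "0.042 0.03 0.001 -0.137" --pt "0.059 0.035 0 -0.183" --pt "0.076 0.035 -0.005 -0.229" --pt "0.094 0.032 -0.011 -0.275" --pt "0.111 0.024 -0.019 -0.32" --pt "0.127 0.015 -0.027 -0.366" --pt "0.127 0.015 -0.027 -0.366" --pt "0.127 0.015 -0.027 -0.366"

```text
time_s: 4.9
ee_pos: [0.5182, -0.2373, 0.1413]
tcp_rot: [-2.279, -2.16, 0.0]
ft_force: [-3.6, 4.5, 1.7]
finger_gap: 0.0109
gripper_force: 30.1
```

```bash
cat >> h.py <<'E'
def yaw():
    from scipy.spatial.transform import Rotation as R
    s=sense();r=R.from_rotvec(s["tcp_rot"]).as_matrix();return np.degrees(np.arctan2(r[1,1],r[0,1]))
E
python3 -c "
from h import *
s=sense();print(s['ee_pos'],yaw(),s['ft_force'],s['torque'])"
```

```text
[ 0.51823427 -0.23731139  0.14133709] -3.049839170019913 [-3.64521281  4.5202372   1.74753744] [0.7131854  0.75753623 0.14715045]
```

>>> apply_moves --pt "0 0 0 0" --pt "0 0 0 0" --pt "0 0 0 0" --pt "0 0 0.1 0" --pt "0 0 0.25 0" --pt "0 0 0.4 0" --pt "0 0.15 0.5 0" --pt "0 0.3 0.5 0" --pt "0 0.45 0.5 0" --pt "0 0.6 0.5 0" --fingers 0.1

```text
time_s: 5.9
ee_pos: [0.5185, -0.0565, 0.292]
tcp_rot: [2.28, 2.16, 0.003]
ft_force: [1.2, -0.8, -0.6]
finger_gap: 0.0392
gripper_force: 0.0
```

Run:
```python
from h import *
s=snap("side");t=snap("top");print(sense()["ee_pos"])
cv2.imwrite("pics/side1.png",s);cv2.imwrite("pics/top1.png",t)
f=lambda im,x,y,w,h:cv2.resize(im[y:y+h,x:x+w],(400,400),interpolation=cv2.INTER_CUBIC)
cv2.imwrite("pics/c1.png",np.hstack([f(s,228,130,66,66),f(t,277,170,66,66)]))
```

```text
[ 0.51901519 -0.05086547  0.29146389]
```

View pics/c1.png

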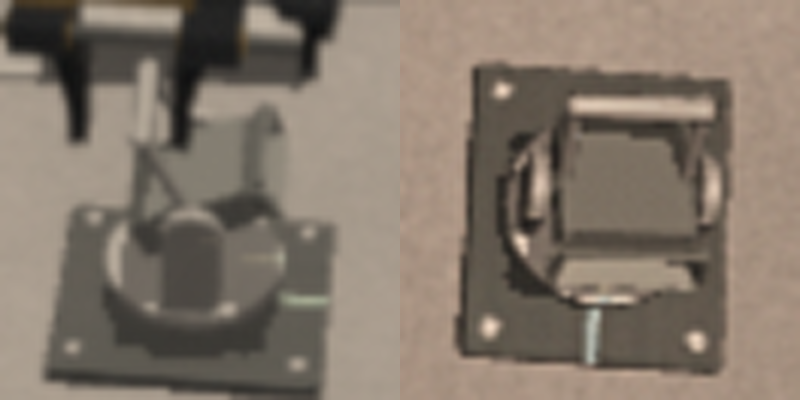

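Run:
```python
from h import *
np.set_printoptions(precision=4,suppress=True)
S=lambda x,y:(228+(x+.5)/6.06-.5,130+(y+.5)/6.06-.5)
T=lambda x,y:(277+(x-400+.5)/6.06-.5,170+(y+.5)/6.06-.5)
a=tri(S(146,138),T(570,105));b=tri(S(148,63),T(715,111));print(a,b,(a[0]+b[0])/2)
L=[onz("top",*T(*p),z) for p,z in(((598,312),.012),((591,364),.012))];print(L)
print("side lines",onz("side",*S(284,299),.012),onz("side",*S(327,300),.012),onz("side",*S(246,256),.042),onz("side",*S(282,260),.042))
P=[onz("top",*T(*p),.012) for p in((474,66),(729,80),(720,374),(462,354))];print(P,np.mean(P,0))
c=np.array([.4866,-.234]);u=np.array([np.cos(np.radians(-3)),np.sin(np.radians(-3))])
for d in(25,30,35):
  d=np.radians(d);v=np.array([-u[1],u[0]])
  X=[[*(c+u*.065*np.sin(d)+v*e),.098+.065*np.cos(d)] for e in(.03,-.03)]
  for n,o,k in(("side",(228,130),0),("top",(277,170),400)):print(np.degrees(d),n,((proj(n,X)-o+.5)*6.06-.5+[k,0]).round(1).tolist())
```

```text
(array([ 0.5155, -0.1993,  0.1661]), np.float64(0.0012602145199132571)) (array([ 0.5158, -0.2687,  0.1603]), np.float64(0.0014826514446562389)) [ 0.5156 -0.234   0.1632]
[array([ 0.4354, -0.2329,  0.012 ]), array([ 0.4076, -0.2287,  0.012 ])]
side lines [ 0.4339 -0.2347  0.012 ] [ 0.4086 -0.2351  0.012 ] [ 0.4574 -0.2389  0.042 ] [ 0.4364 -0.2365  0.042 ]
[array([ 0.5695, -0.1675,  0.012 ]), array([ 0.5629, -0.3063,  0.012 ]), array([ 0.4029, -0.2971,  0.012 ]), array([ 0.4123, -0.1601,  0.012 ])] [ 0.4869 -0.2328  0.012 ]
25.0 side [[145.0, 142.8], [154.9, 72.0]]
25.0 top [[580.3, 110.1], [707.1, 117.7]]
29.999999999999996 side [[135.8, 145.8], [145.9, 75.0]]
29.999999999999996 top [[580.0, 100.8], [706.3, 108.4]]
35.0 side [[127.0, 149.4], [137.4, 78.6]]
35.0 top [[579.5, 92.3], [705.4, 99.9]]
```

Run:
```python
from h import *
t=cv2.imread("pics/top1.png",0);s=cv2.imread("pics/side1.png",0)
for x in(308,313,318,323):print("top",x,list(zip(range(183,194),t[183:194,x].tolist())))
for y in(141,143,146,149,151):print("side",y,list(zip(range(246,258),s[y,246:258].tolist())))
c=np.array([.4868,-.2335]);u=np.array([np.cos(np.radians(-3)),np.sin(np.radians(-3))]);v=np.array([-u[1],u[0]])
for d in(26,28,30,32):
  d=np.radians(d);X=[[*(c+u*.065*np.sin(d)+v*e),.098+.065*np.cos(d)] for e in(.02,-.02)]
  print(np.degrees(d),proj("top",X).round(2).tolist(),proj("side",X).round(2).tolist())
```

```text
top 308 [(183, 84), (184, 82), (185, 95), (186, 167), (187, 203), (188, 149), (189, 74), (190, 57), (191, 70), (192, 116), (193, 116)]
top 313 [(183, 82), (184, 82), (185, 88), (186, 162), (187, 196), (188, 157), (189, 103), (190, 60), (191, 71), (192, 115), (193, 117)]
top 318 [(183, 84), (184, 80), (185, 95), (186, 158), (187, 189), (188, 164), (189, 115), (190, 59), (191, 60), (192, 72), (193, 117)]
top 323 [(183, 78), (184, 80), (185, 92), (186, 146), (187, 174), (188, 171), (189, 130), (190, 85), (191, 72), (192, 71), (193, 63)]
side 141 [(246, 74), (247, 74), (248, 74), (249, 76), (250, 101), (251, 148), (252, 164), (253, 145), (254, 90), (255, 69), (256, 50), (257, 30)]
side 143 [(246, 94), (247, 94), (248, 93), (249, 93), (250, 111), (251, 155), (252, 165), (253, 141), (254, 95), (255, 90), (256, 60), (257, 28)]
side 146 [(246, 155), (247, 155), (248, 154), (249, 148), (250, 141), (251, 162), (252, 163), (253, 136), (254, 101), (255, 81), (256, 61), (257, 29)]
side 149 [(246, 155), (247, 155), (248, 155), (249, 151), (250, 149), (251, 165), (252, 157), (253, 139), (254, 151), (255, 134), (256, 65), (257, 28)]
side 151 [(246, 155), (247, 154), (248, 153), (249, 152), (250, 155), (251, 167), (252, 153), (253, 135), (254, 151), (255, 136), (256, 67), (257, 29)]
26.0 [[309.64, 187.57], [323.58, 188.4]] [[251.41, 151.34], [252.51, 143.55]]
28.0 [[309.61, 186.95], [323.53, 187.79]] [[250.8, 151.53], [251.91, 143.75]]
29.999999999999996 [[309.58, 186.36], [323.48, 187.19]] [[250.21, 151.74], [251.32, 143.96]]
32.0 [[309.55, 185.78], [323.43, 186.61]] [[249.62, 151.97], [250.75, 144.18]]
```

Guard after the turn: the bar's centre is at about top row 187.2 and side column 251.8, so the tilt is about 28°. The swivel lines match. I'll nudge it once.

>>> apply_moves --pt "0 -0.17 0 0" --pt "0 -0.34 0 0" --pt "0 -0.5 0 0" --pt "0 -0.6 0 0" --pt "0 -0.6 -0.1 0" --pt "0 -0.6 -0.25 0" --pt "0 -0.6 -0.4 0" --pt "0 -0.6 -0.5 0" --pt "0 -0.6 -0.5 0" --pt "0 -0.6 -0.5 0"

```text
time_s: 7.0
ee_pos: [0.5187, -0.2387, 0.1426]
tcp_rot: [2.281, 2.16, -0.001]
ft_force: [0.7, -0.7, 1.0]
finger_gap: 0.0391
gripper_force: 0.0
```

>>> apply_moves --pt "0 0 0 0" --pt "0 0 0 0" --pt "0 0 0 0" --pt "0 0 0 0" --pt "0.004 0 -0.002 0" --pt "0.008 0 -0.003 0" --pt "0.008 0 -0.003 0" --pt "0.008 0 -0.003 0" --fingers 1

```text
time_s: 7.8
ee_pos: [0.5202, -0.2381, 0.141]
tcp_rot: [-2.28, -2.16, 0.001]
ft_force: [-5.6, 2.3, 7.2]
finger_gap: 0.0111
gripper_force: 30.0
```

>>> apply_moves --pt "0 0 0 0" --pt "0 0 0 0" --pt "0 0 0 0" --pt "0 0 0.15 0" --pt "0 0 0.3 0" --pt "0 0 0.45 0" --pt "0 0.15 0.5 0" --pt "0 0.32 0.5 0" --pt "0 0.5 0.5 0" --pt "0 0.67 0.5 0" --fingers 0.1

```text
time_s: 8.8
ee_pos: [0.5208, -0.0411, 0.291]
tcp_rot: [2.28, 2.161, 0.002]
ft_force: [0.1, 1.0, -0.1]
finger_gap: 0.0392
gripper_force: 0.0
```

>>> apply_moves --pt "0 0.17 0 0" --pt "0 0.34 0 0" --pt "0 0.5 0 0" --pt "0 0.67 0 0" --fingers -1

```text
time_s: 9.2
ee_pos: [0.5206, 0.1592, 0.2909]
tcp_rot: [-2.28, -2.161, -0.002]
ft_force: [0.5, -0.0, 0.5]
finger_gap: 0.0637
gripper_force: 0.0
```

Run:
```python
from h import *
s=snap("side");t=snap("top");print(sense()["ee_pos"],yaw())
cv2.imwrite("pics/side2.png",s);cv2.imwrite("pics/top2.png",t)
t=t[:,:,1];s=s[:,:,1]
for x in(310,316,322):print("top",x,t[183:193,x].tolist())
for y in(143,146,149):print("side",y,s[y,246:258].tolist())
```

```text
[0.5194644  0.1654459  0.28971521] -2.4497994012725397
top 310 [88, 103, 171, 186, 177, 134, 112, 66, 73, 122]
top 316 [86, 93, 124, 181, 195, 142, 77, 63, 64, 77]
top 322 [91, 83, 106, 181, 207, 152, 80, 78, 81, 66]
side 143 [78, 77, 78, 78, 78, 78, 77, 76, 76, 75, 75, 75]
side 146 [77, 78, 77, 77, 77, 78, 77, 76, 77, 76, 75, 75]
side 149 [78, 78, 78, 77, 78, 77, 78, 76, 76, 75, 75, 77]
```

>>> apply_moves --pt "0.007 0.15 -0.1 0.04" --pt "0.007 0.3 -0.2 0.083" --pt "0.007 0.447 -0.3 0.083" --pt "0.007 0.447 -0.45 0.083" --pt "0.007 0.447 -0.6 0.083" --pt "0.007 0.447 -0.72 0.083" --pt "0.007 0.447 -0.8 0.083" --pt "0.007 0.447 -0.8 0.083" --pt "0.007 0.447 -0.8 0.083"

```text
time_s: 10.2
ee_pos: [0.5235, 0.2909, 0.0513]
tcp_rot: [2.084, 2.35, 0.0]
ft_force: [0.4, 0.2, -0.1]
finger_gap: 0.087
gripper_force: 0.0
```

```bash
python3 -c "
from h import *
s=sense();print(s['ee_pos'],yaw(),s['finger_gap'])"
```

```text
[0.52348547 0.29091784 0.05134363] 6.857526492977494 0.08698834223987047
```

>>> apply_moves --pt "0 0.013 -0.06 0" --pt "0 0.013 -0.11 0" --pt "0 0.013 -0.14 0" --pt "0 0.013 -0.156 0" --pt "0 0.013 -0.156 0"

```text
time_s: 10.7
ee_pos: [0.5228, 0.2946, 0.0033]
tcp_rot: [2.084, 2.35, -0.002]
ft_force: [-0.1, -0.7, 0.3]
finger_gap: 0.0868
gripper_force: 0.0
```

>>> apply_moves --pt "0 0 0 0" --pt "0 0 0 0" --pt "0 0 0 0" --pt "0 0 0 0" --pt "0 0 0 0" --fingers 1

```text
time_s: 11.2
ee_pos: [0.5231, 0.2951, 0.0041]
tcp_rot: [2.084, 2.351, 0.001]
ft_force: [0.3, 0.2, -0.0]
finger_gap: 0.055
gripper_force: 0.0
```

>>> apply_moves --pt "0 0 0 0" --pt "0 0 0 0" --pt "0 0 0 0"

```text
time_s: 11.5
ee_pos: [0.5231, 0.295, 0.0039]
tcp_rot: [2.084, 2.351, 0.0]
ft_force: [0.1, 0.4, 1.4]
finger_gap: 0.0492
gripper_force: 30.0
```

>>> apply_moves --pt "0.008 -0.07 0.002 0" --pt "0.016 -0.14 0.002 0" --pt "0.024 -0.21 0.002 0" --pt "0.032 -0.28 0.002 0" --pt "0.041 -0.35 0.002 0" --pt "0.049 -0.42 0.002 0" --pt "0.057 -0.49 0.002 0" --pt "0.065 -0.55 0.002 0" --pt "0.073 -0.6 0 0" --pt "0.073 -0.6 0 0"

```text
time_s: 12.5
ee_pos: [0.5453, 0.1125, 0.004]
tcp_rot: [2.087, 2.347, -0.001]
ft_force: [0.4, -1.5, 0.5]
finger_gap: 0.0495
gripper_force: 30.0
```

>>> apply_moves --pt "0 0 0 0" --pt "0 0 0 0" --pt "0 0 0 0" --pt "0 0 0.15 0" --pt "0 0 0.3 0" --pt "0 0 0.45 0" --pt "0 -0.1 0.6 0" --pt "0 -0.25 0.7 0" --pt "0 -0.4 0.7 0" --pt "0 -0.5 0.7 0" --fingers -1

```text
time_s: 13.5
ee_pos: [0.5453, -0.0379, 0.2157]
tcp_rot: [2.085, 2.348, 0.004]
ft_force: [-0.1, -0.4, -0.1]
finger_gap: 0.087
gripper_force: 0.0
```

Run:
```python
from h import *
s=snap("side");t=snap("top");print(sense()["ee_pos"])
cv2.imwrite("pics/side3.png",s);cv2.imwrite("pics/top3.png",t)
f=lambda im,x,y,w,h:cv2.resize(im[y:y+h,x:x+w],(400,400),interpolation=cv2.INTER_CUBIC)
o=proj("side",[.53,.2,.01])[0].astype(int)-40;p=proj("top",[.53,.2,.01])[0].astype(int)-40;print(o,p)
cv2.imwrite("pics/c3.png",np.hstack([f(s,*o,80,80),f(t,*p,80,80)]))
```

```text
[ 0.54464754 -0.03992595  0.2146773 ]
[200 242] [137 151]
```

View pics/c3.png

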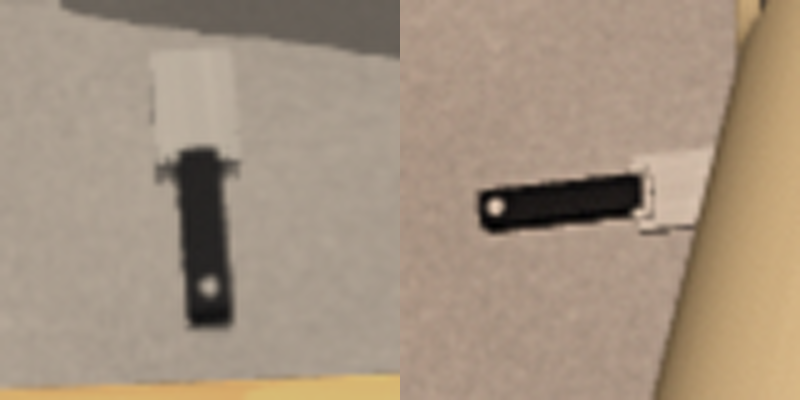

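The scraper lies flat and clear of the riser. Its handle spans (480,210) to (640,193) in the top crop and (198,150) to (210,322) in the side crop.

Run:
```python
from h import *
np.set_printoptions(precision=4,suppress=True)
S=lambda x,y:(200+(x+.5)/5-.5,242+(y+.5)/5-.5);T=lambda x,y:(137+(x-400+.5)/5-.5,151+(y+.5)/5-.5)
r=onz("top",*T(480,212),.024);f=onz("top",*T(639,193),.024);print(r,f,(r+f)/2,np.linalg.norm(f-r),np.degrees(np.arctan2(*(f-r)[1::-1])))
f2=onz("side",*S(198,149),.024);r2=onz("side",*S(210,312),.024);print(r2,f2,(r2+f2)/2,np.linalg.norm(f2-r2),np.degrees(np.arctan2(*(f2-r2)[1::-1])))
print(tri(S(198,149),T(639,193)),tri(S(208.5,288),T(495,206)))
print([onz("side",*S(*p),.0165) for p in((154,52),(234,50))])
print(sense()['q'].round(2))
```

```text
[0.5211 0.2774 0.024 ] [0.5346 0.1742 0.024 ] [0.5278 0.2258 0.024 ] 0.10406226968902364 -82.52576796790594
[0.5232 0.2799 0.024 ] [0.5362 0.1709 0.024 ] [0.5297 0.2254 0.024 ] 0.10972584412583819 -83.21674826088717
(array([0.535 , 0.1734, 0.0273]), np.float64(0.0020381447069190792)) (array([0.5246, 0.2667, 0.0277]), np.float64(0.00027488109472317834))
[array([0.5677, 0.0959, 0.0165]), array([0.5186, 0.0922, 0.0165])]
[-0.78  0.2   0.88  1.72 -0.16  1.29  0.25]
```

>>> apply_moves --pt "-0.047 0.16 0 0" --pt "-0.047 0.32 -0.1 0" --pt "-0.047 0.48 -0.2 0" --pt "-0.047 0.64 -0.3 0" --pt "-0.047 0.808 -0.4 0" --pt "-0.047 0.808 -0.5 0" --pt "-0.047 0.808 -0.6 0" --pt "-0.047 0.808 -0.66 0" --pt "-0.047 0.808 -0.69 0" --pt "-0.047 0.808 -0.69 0"

```text
time_s: 14.6
ee_pos: [0.5299, 0.2079, 0.0059]
tcp_rot: [-2.083, -2.351, 0.003]
ft_force: [0.8, -0.7, 0.2]
finger_gap: 0.087
gripper_force: 0.0
```

```bash
python3 -c "
from h import *
s=sense();print(s['ee_pos'],yaw(),s['ft_force'])"
```

```text
[0.52994127 0.20788967 0.00594404] 6.922374141918472 [ 0.8033406  -0.68048771  0.22132177]
```

>>> apply_moves --pt "0.002 -0.01 -0.008 0" --pt "0.002 -0.01 -0.01 0" --pt "0.002 -0.01 -0.01 0"

```text
time_s: 14.9
ee_pos: [0.532, 0.2045, 0.0047]
tcp_rot: [2.085, 2.35, 0.002]
ft_force: [-0.2, -0.1, -0.1]
finger_gap: 0.0871
gripper_force: 0.0
```

>>> apply_moves --pt "0 0 0 0" --pt "0 0 0 0" --pt "0 0 0 0" --pt "0 0 0 0" --pt "0 0 0 0" --pt "0 0 0 0" --pt "0 0 0 0" --pt "0 0 0 0" --pt "0 0 0 0" --fingers 1

```text
time_s: 15.8
ee_pos: [0.5315, 0.2044, 0.0039]
tcp_rot: [2.084, 2.35, 0.0]
ft_force: [1.5, 0.8, -0.6]
finger_gap: 0.0259
gripper_force: 30.0
```

>>> apply_moves --pt "0 0 0.1 0" --pt "0 -0.1 0.2 0" --pt "0 -0.2 0.3 0" --pt "0 -0.3 0.4 0" --pt "0 -0.3 0.4 0"

```text
time_s: 16.3
ee_pos: [0.5337, 0.1097, 0.1277]
tcp_rot: [2.09, 2.342, 0.007]
ft_force: [0.5, -0.0, -0.9]
finger_gap: 0.026
gripper_force: 30.0
```

```bash
python3 -c "
from h import *
s=sense();print(s['ee_pos'],yaw(),s['ft_force'],s['q'].round(2))
for p in [(131,157),(131,243),(70,240),(45,240)]: print(p,onz('top',*p,.057),onz('top',*p,.15))"
```

```text
[0.53369363 0.10972336 0.12768516] 6.497622135801858 [ 0.50207643 -0.03384587 -0.87540306] [-0.95  0.28  0.77  1.83 -0.22  1.11  0.01]
(131, 157) [0.63239958 0.34438345 0.057     ] [0.60499818 0.30862107 0.15      ]
(131, 243) [0.3575245  0.32381297 0.057     ] [0.35372721 0.28981702 0.15      ]
(70, 240) [0.36486235 0.51354392 0.057     ] [0.36043494 0.46325537 0.15      ]
(45, 240) [0.36410179 0.59116145 0.057     ] [0.3597397  0.53420772 0.15      ]
```

```bash
python3 -c "
from h import *
print(tri((308,379),(69,238)),tri((413,380),(60,340)))
for z in(0,.1,.2,.3):print(z,onz('top',69,238,z),onz('side',308,379,z),onz('top',62,345,z))"
```

```text
(array([0.36037109, 0.50845969, 0.0768345 ]), np.float64(0.019465565574996128)) (array([0.08216387, 0.50501383, 0.0662785 ]), np.float64(0.01492017490387835))
0 [0.3740101  0.54832228 0.        ] [0.3419225 0.4799094 0.       ] [0.045352   0.53505205 0.        ]
0.1 [0.36868504 0.49390153 0.1       ] [0.35341396 0.51908812 0.1       ] [0.06885645 0.48179534 0.1       ]
0.2 [0.36335999 0.43948077 0.2       ] [0.36490543 0.55826684 0.2       ] [0.09236091 0.42853864 0.2       ]
0.3 [0.35803494 0.38506002 0.3       ] [0.37639689 0.59744557 0.3       ] [0.11586536 0.37528193 0.3       ]
```

>>> apply_moves --pt "0 0 0.16 0.07" --pt "0 0 0.32 0.14" --pt "-0.14 0.12 0.41 0.21" --pt "-0.28 0.24 0.41 0.28" --pt "-0.42 0.36 0.41 0.35" --pt "-0.56 0.48 0.41 0.42" --pt "-0.7 0.6 0.41 0.49" --pt "-0.84 0.72 0.41 0.56" --pt "-0.95 0.82 0.41 0.63" --pt "-1 0.86 0.41 0.7"

```text
time_s: 17.3
ee_pos: [0.2299, 0.3728, 0.2465]
tcp_rot: [0.034, -3.141, -0.0]
ft_force: [1.5, 1.1, -1.4]
finger_gap: 0.0256
gripper_force: 30.0
```

>>> apply_moves --pt "-0.01 0 0 0.033" --pt "-0.01 0 -0.1 0.033" --pt "-0.01 0 -0.2 0.033" --pt "-0.01 0 -0.3 0.033" --pt "-0.01 0 -0.4 0.033" --pt "-0.01 0 -0.4 0.033" --pt "-0.01 0 -0.4 0.033"

```text
time_s: 18.0
ee_pos: [0.2289, 0.3718, 0.1272]
tcp_rot: [0.133, -3.138, 0.001]
ft_force: [0.2, 0.7, -0.6]
finger_gap: 0.026
gripper_force: 30.0
```

```bash
python3 -c "
from h import *
s=sense();print(s['ee_pos'],yaw(),s['q'].round(2))
t=snap('top');u=snap('side');cv2.imwrite('pics/v4.png',np.hstack([t[100:384,0:300],u[100:384,180:480]]))"
```

```text
[0.22894142 0.37176336 0.12718295] 94.83856898931361 [-1.44 -0.01  0.32  2.07  0.01  1.09  0.53]
```

View pics/v4.png

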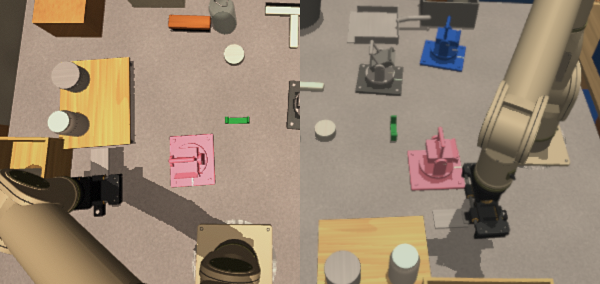

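The blade points at the riser's near edge: top crop (98,160), side crop (450,217). The gripper is clear of the box.

>>> apply_moves --pt "0 0 -0.1 0" --pt "0 0 -0.2 0" --pt "0 0 -0.28 0" --pt "0 0 -0.34 0" --pt "0 0 -0.362 0" --pt "0.05 0.004 -0.362 0" --pt "0.1 0.009 -0.362 0" --pt "0.15 0.013 -0.362 0" --pt "0.165 0.014 -0.362 0" --pt "0.165 0.014 -0.362 0"

```text
time_s: 19.1
ee_pos: [0.2793, 0.3767, 0.0192]
tcp_rot: [-0.131, 3.138, 0.002]
ft_force: [0.0, -0.2, -1.5]
finger_gap: 0.0261
gripper_force: 30.0
```

>>> apply_moves --pt "0 0 0.02 0" --pt "0 0 0.04 0" --pt "0 0 0.06 0" --pt "0 0 0.075 0"

```text
time_s: 19.5
ee_pos: [0.2783, 0.376, 0.0413]
tcp_rot: [0.133, -3.139, -0.0]
ft_force: [1.4, 0.4, -6.2]
finger_gap: 0.0258
gripper_force: 30.0
```

>>> apply_moves --pt "0 0 0.012 0" --pt "0 0 0.024 0" --pt "0 0 0.036 0" --pt "0 0 0.048 0" --pt "0 0 0.048 0"

```text
time_s: 20.0
ee_pos: [0.2785, 0.3759, 0.0555]
tcp_rot: [0.132, -3.138, 0.0]
ft_force: [0.9, -1.0, -4.5]
finger_gap: 0.026
gripper_force: 30.0
```

It is pivoting gently, at about 5 N. I'll continue to the 30° height and then look.

>>> apply_moves --pt "0 0 0.015 0" --pt "0 0 0.03 0" --pt "0 0 0.045 0" --pt "0 0 0.06 0" --pt "0 0 0.066 0" --pt "0 0 0.066 0"

```text
time_s: 20.6
ee_pos: [0.2785, 0.3762, 0.0753]
tcp_rot: [0.133, -3.139, -0.001]
ft_force: [-1.0, 0.1, -2.9]
finger_gap: 0.0259
gripper_force: 30.0
```

>>> apply_moves --pt "-0.1 -0.01 -0.01 0" --pt "-0.25 -0.03 0 0" --pt "-0.3 -0.04 0.15 0" --pt "-0.3 -0.06 0.3 0" --pt "-0.3 -0.2 0.45 0" --pt "-0.3 -0.2 0.6 0" --pt "-0.3 -0.2 0.6 0" --pt "-0.3 -0.2 0.6 0"

```text
time_s: 21.4
ee_pos: [0.189, 0.3169, 0.2565]
tcp_rot: [-0.132, 3.138, 0.007]
ft_force: [-0.1, -0.0, -3.2]
finger_gap: 0.0254
gripper_force: 30.0
```

Run:
```python
from h import *
s=sense();e=s['ee_pos'];print(e,yaw(),s['q'].round(2))
s=snap("side");t=snap("top");cv2.imwrite("pics/side5.png",s);cv2.imwrite("pics/top5.png",t)
f=lambda im,x,y:cv2.resize(im[y:y+80,x:x+80],(400,400),interpolation=cv2.INTER_CUBIC)
X=e+[.07,0.006,0];o=np.minimum(proj("side",X)[0].astype(int)-40,[432,304]);p=np.maximum(proj("top",X)[0].astype(int)-40,0);print(o,p)
cv2.imwrite("pics/c5.png",np.hstack([f(s,*o),f(t,*p)]))
```

```text
[0.18902769 0.31689924 0.25653279] 94.8264871293679 [-1.47 -0.3   0.26  2.02  0.08  1.41  0.42]
[311 233] [ 59 239]
```

View pics/c5.png

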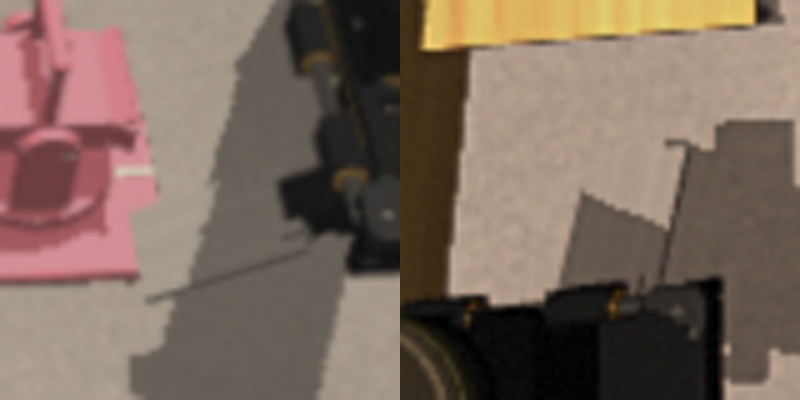

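The side crop shows the blade's near edge from the tip corner (148,300) to the handle at (310,252), clearly tip-down. I'll measure that tilt.

Run:
```python
from h import *
e=np.array([.189,.3169,.2565]);a=np.radians(4.83);u=np.array([np.cos(a),np.sin(a),0]);n=np.array([-u[1],u[0],0])
P=[]
for p in((148,300),(190,287.5),(230,276),(270,264),(308,252)):
    c,d=ray("side",311+(p[0]+.5)/5-.5,233+(p[1]+.5)/5-.5);X=c+d*((n@(e-c)+.025)/(n@d));P.append([u@(X-e),X[2]-e[2]])
P=np.array(P);print(P.round(4));print(np.degrees(np.arctan(np.polyfit(*P.T,1)[0])))
# top check: tip -y corner
print(np.array(onz("top",59+(288.5)/5-.5,239+145.5/5-.5,P[0,1]+e[2])),u@(onz("top",59+(288.5)/5-.5,239+145.5/5-.5,P[0,1]+e[2])-e))
```

```text
[[ 0.0948 -0.0419]
 [ 0.0759 -0.0322]
 [ 0.058  -0.0236]
 [ 0.0403 -0.0146]
 [ 0.0238 -0.0056]]
-26.899789171422015
[0.28724411 0.30005578 0.21464619] 0.0964769639228095
```

>>> apply_moves --pt "0.16 -0.03 0.06 0" --pt "0.32 -0.06 0.12 0" --pt "0.48 -0.1 0.15 0" --pt "0.62 -0.16 0.15 0" --pt "0.7 -0.28 0.15 0" --pt "0.7 -0.44 0.15 0" --pt "0.7 -0.6 0.15 0" --pt "0.7 -0.76 0.15 0" --pt "0.7 -0.9 0.15 0" --pt "0.7 -1 0.15 0"

```text
time_s: 22.5
ee_pos: [0.3982, 0.0134, 0.2986]
tcp_rot: [0.13, -3.137, 0.001]
ft_force: [0.3, 0.5, -1.6]
finger_gap: 0.0259
gripper_force: 30.0
```

>>> apply_moves --pt "-0.04 -0.15 0 0" --pt "-0.08 -0.3 0 -0.03" --pt "-0.13 -0.45 0 -0.065" --pt "-0.18 -0.6 0 -0.065" --pt "-0.22 -0.73 0 -0.065" --pt "-0.24 -0.81 0 -0.065" --pt "-0.24 -0.81 -0.1 -0.065" --pt "-0.24 -0.81 -0.17 -0.065" --pt "-0.24 -0.81 -0.17 -0.065"

```text
time_s: 23.4
ee_pos: [0.325, -0.2264, 0.246]
tcp_rot: [-0.081, -3.135, -0.0]
ft_force: [0.5, 0.4, -1.2]
finger_gap: 0.0257
gripper_force: 30.0
```

```bash
python3 -c "
from h import *
s=sense();print(s['ee_pos'],yaw(),s['q'].round(2),s['tcp_rot'])"
```

```text
[ 0.32500144 -0.22640236  0.24603105] 87.03552591150633 [-0.62 -0.47  0.86  2.    0.35  1.47  1.66] [-8.11221224e-02 -3.13507068e+00 -2.19463357e-04]
```

>>> apply_moves --pt "0 0 -0.1 0" --pt "0 0 -0.2 0" --pt "0 0 -0.232 0" --pt "0 0 -0.232 0"

```text
time_s: 23.8
ee_pos: [0.3263, -0.2267, 0.1792]
tcp_rot: [-0.08, -3.138, 0.001]
ft_force: [-0.9, -0.2, -0.7]
finger_gap: 0.0258
gripper_force: 30.0
```

Run:
```python
from h import *
s=sense();print(s['ee_pos'],yaw(),s['q'].round(2))
s=snap("side");t=snap("top");cv2.imwrite("pics/side6.png",s);cv2.imwrite("pics/top6.png",t)
f=lambda im,x,y:cv2.resize(im[y:y+80,x:x+80],(400,400),interpolation=cv2.INTER_CUBIC)
cv2.imwrite("pics/c6.png",np.hstack([f(s,235,122),f(t,270,170)]))
```

```text
[ 0.32627955 -0.22670465  0.17917125] 87.0615360841418 [-0.65 -0.43  0.95  2.11  0.36  1.31  1.68]
```

View pics/c6.png

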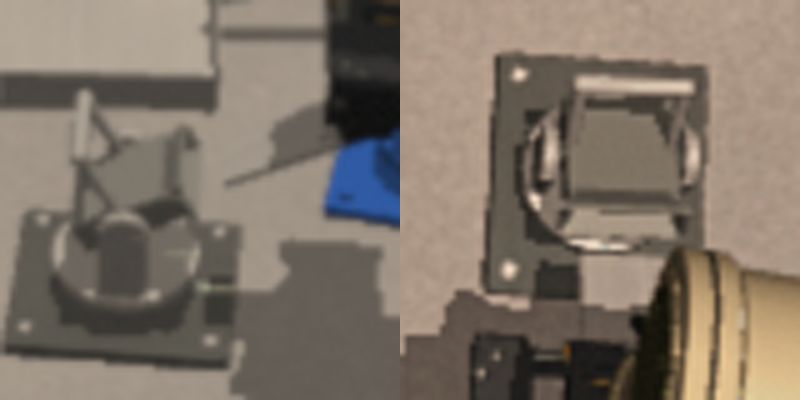

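Side crop: blade tip corner at (226,184) approaching the mouth, and the bar at columns 80–84, which matches 30°. Top crop: the blade's left edge is at x≈580.

Run:
```python
from h import *
np.set_printoptions(precision=4,suppress=True)
e=sense()['ee_pos'];A=np.array([.4868,-.2337,.098]);a=np.radians(-2.95);u=np.array([np.cos(a),np.sin(a),0]);n=np.array([-u[1],u[0],0])
P=[]
for p in((226,184),(250,176),(275,167.5),(300,158.5),(325,150)):
    c,d=ray("side",235+(p[0]+.5)/5-.5,122+(p[1]+.5)/5-.5);X=c+d*((n@(e-c)+.025)/(n@d));P.append([u@(X-A),X[2]-A[2]])
P=np.array(P);print(P,np.degrees(np.arctan(np.polyfit(*P.T,1)[0])),"tcp rel A",u@(e-A),n@(e-A),e[2]-.098)
T=lambda x,y:(270+(x-400+.5)/5-.5,170+(y+.5)/5-.5)
for y,z in((265,.14),(295,.15)):print("left edge lat",n@(onz("top",*T(580,y),z)-A))
print("bar lat",[n@(onz("top",*T(*q),.154)-A) for q in((576,84),(695,90))])
print("block lat",[n@(onz("top",*T(*q),.12)-A) for q in((570,195),(672,203))])
```

```text
[[-0.0669  0.0383]
 [-0.0825  0.0468]
 [-0.0985  0.0558]
 [-0.1144  0.0652]
 [-0.1301  0.074 ]] -29.598826954517435 tcp rel A -0.1596323660825359 -0.00167597719646789 0.08261375236630011
left edge lat 0.025969454354886977
left edge lat 0.026609911174424742
bar lat [np.float64(0.033874486207751006), np.float64(-0.034611839295265304)]
block lat [np.float64(0.030835722126857364), np.float64(-0.029251073135461318)]
```

>>> apply_moves --pt "0.026 -0.0013 -0.015 0" --pt "0.052 -0.0026 -0.03 0" --pt "0.078 -0.004 -0.045 0" --pt "0.1 -0.005 -0.058 0" --pt "0.115 -0.006 -0.067 0" --pt "0.13 -0.0067 -0.075 0" --pt "0.13 -0.0067 -0.075 0"

```text
time_s: 24.6
ee_pos: [0.3663, -0.229, 0.157]
tcp_rot: [0.081, 3.141, -0.001]
ft_force: [0.2, 0.3, -1.2]
finger_gap: 0.0259
gripper_force: 30.0
```

>>> apply_moves --pt "0.014 -0.0007 -0.0083 0" --pt "0.029 -0.0015 -0.0167 0" --pt "0.043 -0.0022 -0.025 0" --pt "0.058 -0.003 -0.033 0" --pt "0.058 -0.003 -0.033 0"

```text
time_s: 25.1
ee_pos: [0.3834, -0.2298, 0.1469]
tcp_rot: [-0.081, -3.14, 0.001]
ft_force: [0.3, -0.9, -1.2]
finger_gap: 0.0259
gripper_force: 30.0
```

>>> apply_moves --pt "0.012 -0.0006 -0.007 0" --pt "0.025 -0.0013 -0.0145 0" --pt "0.037 -0.002 -0.0215 0" --pt "0.05 -0.0026 -0.029 0" --pt "0.062 -0.0032 -0.036 0" --pt "0.075 -0.004 -0.0435 0" --pt "0.075 -0.004 -0.0435 0"

```text
time_s: 25.8
ee_pos: [0.4061, -0.2313, 0.1339]
tcp_rot: [-0.081, -3.14, 0.003]
ft_force: [1.3, 0.9, -0.6]
finger_gap: 0.0256
gripper_force: 30.0
```

>>> apply_moves --pt "0.006 -0.0003 -0.0035 0" --pt "0.012 -0.0006 -0.007 0" --pt "0.012 -0.0006 -0.007 0"

```text
time_s: 26.1
ee_pos: [0.4093, -0.2315, 0.132]
tcp_rot: [0.081, 3.14, -0.0]
ft_force: [1.2, 0.9, 2.7]
finger_gap: 0.0256
gripper_force: 30.0
```

>>> apply_moves --pt "0.004 -0.0002 -0.0023 0" --pt "0.008 -0.0004 -0.0046 0" --pt "0.008 -0.0004 -0.0046 0"

```text
time_s: 26.4
ee_pos: [0.4092, -0.2317, 0.1303]
tcp_rot: [-0.083, -3.136, -0.002]
ft_force: [-12.0, 1.9, 13.1]
finger_gap: 0.0258
gripper_force: 30.0
```

>>> apply_moves --pt "0.004 -0.0002 -0.0023 0" --pt "0.008 -0.0004 -0.0046 0" --pt "0.008 -0.0004 -0.0046 0"

```text
time_s: 26.7
ee_pos: [0.4095, -0.2319, 0.1283]
tcp_rot: [-0.084, -3.132, -0.004]
ft_force: [-21.5, 1.2, 17.4]
finger_gap: 0.0255
gripper_force: 30.0
```

>>> apply_moves --pt "-0.01 0.0005 0.0055 0" --pt "-0.01 0.0005 0.0055 0"

```text
time_s: 26.9
ee_pos: [0.4102, -0.2314, 0.1305]
tcp_rot: [-0.082, -3.14, -0.002]
ft_force: [-6.2, -1.9, 1.6]
finger_gap: 0.0256
gripper_force: 30.0
```

>>> apply_moves --pt "0 0 0 0" --pt "0 0 0 0" --pt "0 0 0 0" --pt "0 0 0 0" --pt "0 0 0.1 0" --pt "0 0 0.2 0" --pt "0 0 0.3 0" --pt "0 0 0.4 0" --pt "0 0 0.5 0" --pt "0 0 0.5 0" --fingers -0.6

```text
time_s: 27.9
ee_pos: [0.4125, -0.2319, 0.2839]
tcp_rot: [0.081, 3.135, 0.0]
ft_force: [0.6, -0.4, -0.5]
finger_gap: 0.0694
gripper_force: 0.0
```

>>> apply_moves --pt "0 0.15 0 0" --pt "0 0.3 0 0" --pt "0 0.45 0 0" --pt "0 0.6 0 0" --pt "0 0.75 0 0" --pt "0 0.9 0 0" --pt "0 1 0 0"

```text
time_s: 28.6
ee_pos: [0.4102, 0.0716, 0.2797]
tcp_rot: [-0.077, -3.139, 0.0]
ft_force: [-0.2, 0.4, 0.2]
finger_gap: 0.0699
gripper_force: 0.0
```

Run:
```python
from h import *
s=snap("side");t=snap("top");cv2.imwrite("pics/side7.png",s);cv2.imwrite("pics/top7.png",t);print(sense()["ee_pos"])
f=lambda im,x,y:cv2.resize(im[y:y+80,x:x+80],(400,400),interpolation=cv2.INTER_CUBIC)
cv2.imwrite("pics/c7.png",np.hstack([f(s,235,122),f(t,270,170)]))
t=t[:,:,1];s=s[:,:,1]
for x in(310,316,322):print("top",x,t[183:193,x].tolist())
for y in(143,146,149):print("side",y,s[y,246:258].tolist())
```

```text
[0.4101927  0.07248263 0.27950978]
top 310 [86, 83, 92, 166, 202, 162, 104, 63, 73, 109]
top 316 [83, 86, 97, 159, 191, 166, 115, 62, 62, 75]
top 322 [85, 82, 87, 127, 177, 179, 132, 68, 63, 64]
side 143 [91, 91, 91, 90, 107, 151, 162, 140, 98, 99, 103, 104]
side 146 [150, 152, 151, 145, 138, 158, 160, 135, 99, 91, 115, 139]
side 149 [152, 151, 150, 146, 143, 161, 156, 140, 148, 138, 101, 93]
```

View pics/c7.png

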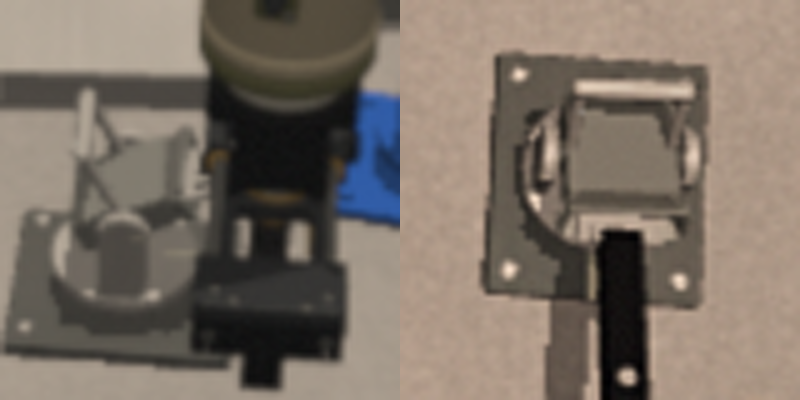

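>>> apply_moves --pt "0 0.15 0 0" --pt "0 0.3 0 0" --pt "0 0.45 0 0" --pt "0 0.6 0 0" --pt "0 0.6 0 0"

```text
time_s: 29.2
ee_pos: [0.4095, 0.2536, 0.2791]
tcp_rot: [-0.07, -3.139, 0.002]
ft_force: [-1.3, -0.6, -0.5]
finger_gap: 0.0696
gripper_force: 0.0
```

Run:
```python
from h import *
s=snap("side");t=snap("top");cv2.imwrite("pics/side8.png",s);cv2.imwrite("pics/top8.png",t)
f=lambda im,x,y:cv2.resize(im[y:y+80,x:x+80],(400,400),interpolation=cv2.INTER_CUBIC)
cv2.imwrite("pics/c8.png",np.hstack([f(s,245,110),f(t,280,175)]))
A=np.array([.4868,-.2337,.098]);a=np.radians(-3);u=np.array([np.cos(a),np.sin(a),0])
for th in(26,28,30,32):
  r=np.radians(th);d=u*np.cos(r)-np.array([0,0,np.sin(r)]);z=u*np.sin(r)+np.array([0,0,np.cos(r)])
  X=[A-.055*d+.01*z,A-.055*d-.014*z,A-.165*d+.01*z,A-.165*d-.014*z,A+.065*z]
  print(th,"side",((proj("side",X)-[245,110]+.5)*5-.5).round(0).tolist(),"top",((proj("top",X)-[280,175]+.5)*5+[399.5,-.5]).round(0).tolist())
```

```text
26 side [[145.0, 224.0], [159.0, 249.0], [297.0, 180.0], [310.0, 206.0], [37.0, 189.0]] top [[574.0, 199.0], [568.0, 222.0], [582.0, 369.0], [575.0, 389.0], [585.0, 67.0]]
28 side [[143.0, 223.0], [159.0, 247.0], [294.0, 174.0], [308.0, 199.0], [34.0, 190.0]] top [[575.0, 197.0], [569.0, 220.0], [584.0, 363.0], [577.0, 385.0], [585.0, 64.0]]
30 side [[142.0, 221.0], [158.0, 245.0], [290.0, 168.0], [305.0, 193.0], [31.0, 191.0]] top [[575.0, 195.0], [569.0, 219.0], [585.0, 357.0], [579.0, 380.0], [585.0, 61.0]]
32 side [[140.0, 219.0], [157.0, 243.0], [285.0, 162.0], [302.0, 187.0], [28.0, 192.0]] top [[576.0, 192.0], [570.0, 218.0], [587.0, 350.0], [580.0, 375.0], [585.0, 58.0]]
```

View pics/c8.png

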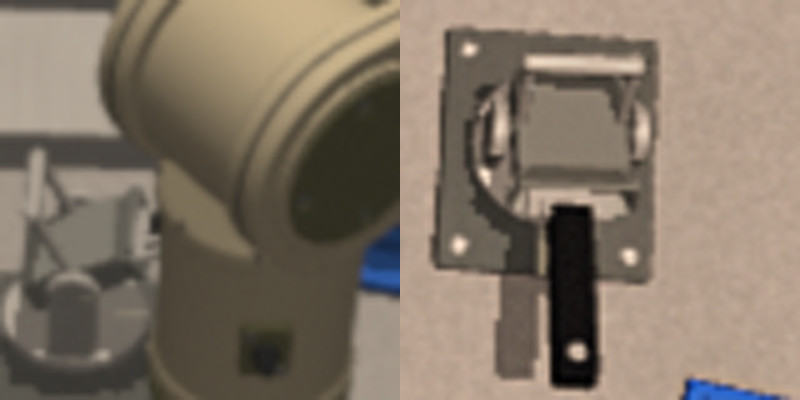

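The scraper is home: handle front at (573,204), rear at (573,386) in the top crop. The bar, at row ~64, shows that seating it let the tilt slip back to about 28°. I'll re-set the bar by 2°.

>>> apply_moves --pt "0.05 -0.1 0.03 -0.07" --pt "0.1 -0.2 0.03 -0.14" --pt "0.15 -0.3 0.03 -0.21" --pt "0.2 -0.4 0.03 -0.28" --pt "0.25 -0.5 0.03 -0.35" --pt "0.3 -0.6 0.03 -0.42" --pt "0.363 -0.7 0.03 -0.49" --pt "0.363 -0.8 0.03 -0.56" --pt "0.363 -0.9 0.03 -0.63" --pt "0.363 -1 0.03 -0.7" --fingers 0.1

```text
time_s: 30.3
ee_pos: [0.5191, -0.0548, 0.2896]
tcp_rot: [-2.172, -2.27, -0.0]
ft_force: [-0.3, 0.5, 0.0]
finger_gap: 0.0393
gripper_force: 0.0
```

>>> apply_moves --pt "0 -0.15 0 -0.05" --pt "0 -0.3 0 -0.05" --pt "0 -0.45 0 -0.05" --pt "0 -0.6 0 -0.05" --pt "0 -0.632 0 -0.05" --pt "0 -0.632 0 -0.05" --pt "0 -0.632 0 -0.05"

```text
time_s: 31.0
ee_pos: [0.5194, -0.2408, 0.2896]
tcp_rot: [-2.279, -2.162, -0.001]
ft_force: [-0.3, 0.3, -0.3]
finger_gap: 0.039
gripper_force: 0.0
```

```bash
python3 -c "
from h import *
s=sense();print(s['ee_pos'],yaw(),s['finger_gap'])"
```

```text
[ 0.51944335 -0.24081009  0.28957954] -3.005933505341625 0.03904635663649042
```

>>> apply_moves --pt "0 0.013 -0.12 0" --pt "0 0.013 -0.25 0" --pt "0 0.013 -0.36 0" --pt "0 0.013 -0.44 0" --pt "0 0.013 -0.493 0" --pt "0 0.013 -0.493 0"

```text
time_s: 31.6
ee_pos: [0.5193, -0.2354, 0.1403]
tcp_rot: [-2.274, -2.163, 0.002]
ft_force: [-0.2, 0.4, 0.7]
finger_gap: 0.0391
gripper_force: 0.0
```

>>> apply_moves --pt "0 0 0 0" --pt "0 0 0 0" --pt "0 0 0 0" --pt "0 0 0 0" --pt "0.004 0 -0.001 0" --pt "0.007 0 -0.003 0" --pt "0.007 0 -0.003 0" --pt "0.007 0 -0.003 0" --fingers 1

```text
time_s: 32.4
ee_pos: [0.5206, -0.2372, 0.1413]
tcp_rot: [-2.277, -2.161, 0.001]
ft_force: [-7.6, 2.1, 7.4]
finger_gap: 0.0113
gripper_force: 30.0
```

>>> apply_moves --pt "0 0 0 0" --pt "0 0 0 0" --pt "0 0 0 0" --pt "0 0 0.15 0" --pt "0 0 0.3 0" --pt "0 0 0.45 0" --pt "0 0.15 0.5 0" --pt "0 0.32 0.5 0" --pt "0 0.5 0.5 0" --pt "0 0.67 0.5 0" --fingers 0.1

```text
time_s: 33.4
ee_pos: [0.5218, -0.0401, 0.2914]
tcp_rot: [2.278, 2.163, 0.002]
ft_force: [1.1, 0.3, 0.0]
finger_gap: 0.0392
gripper_force: 0.0
```

Run:
```python
from h import *
s=snap("side");t=snap("top");cv2.imwrite("pics/side9.png",s);cv2.imwrite("pics/top9.png",t)
f=lambda im,x,y:cv2.resize(im[y:y+80,x:x+80],(400,400),interpolation=cv2.INTER_CUBIC)
cv2.imwrite("pics/c9.png",np.hstack([f(s,245,110),f(t,280,175)]))
t=t[:,:,1];s=s[:,:,1]
for x in(310,316,322):print("top",x,t[183:193,x].tolist())
for y in(143,146,149):print("side",y,s[y,246:258].tolist())
```

```text
top 310 [82, 95, 154, 186, 161, 123, 137, 64, 67, 115]
top 316 [80, 87, 123, 171, 175, 128, 76, 57, 70, 113]
top 322 [83, 82, 107, 168, 192, 139, 69, 74, 75, 63]
side 143 [94, 93, 95, 112, 149, 165, 151, 113, 99, 53, 30, 28]
side 146 [155, 155, 149, 138, 156, 167, 148, 111, 72, 36, 21, 20]
side 149 [155, 154, 148, 139, 162, 164, 148, 147, 133, 62, 26, 23]
```

View pics/c9.png

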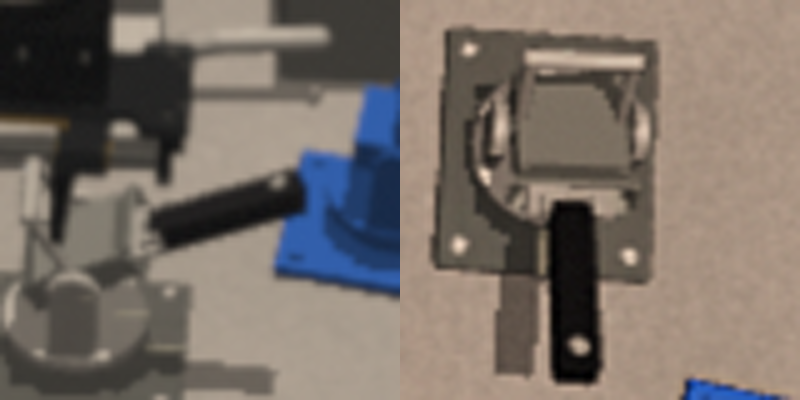

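Bar at top row ~61 and handle rear at (305,193) in the side crop, so the guard is at 30° and the scraper is home. Handing in.

```bash
python3 -c "
from cell import *
print(finish_job())"
```

```text
the job is handed in; nothing more can be done
None
```

The job is handed in at about 33 s: in the last pictures the guard faces the front at about 30° up (to within 1–2°), with the scraper's blade fully home in its slot; seating the blade tipped the guard back about 2°, so I reset it by its bar afterwards.

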